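Close the push-and-turn specimen canister

TASK

Close the metal specimen canister in the bench holder with the white winged cap that lies on the bench: set the cap on the neck with its lugs in the gaps between the ears, press it gently down against the sprung seal, turn it clockwise (seen from above) until it comes up against the stop, ease it back a touch so that nothing binds, and let it rise so that it is locked under the ears. Press firmly enough to reach the bottom but do not force it, and leave the marker, the flat plain cap and the small amber jar where they are.

Things in the scene. Friction and masses are not known exactly. Their poses are not given: they have to be found in the camera images.
- cap_center (a point): White plastic push-and-turn cap, about 60 g, loose on the bench, skirt down: 59 mm across, 48 mm high. Skirt and plate 22 mm high (plate: the upper 4), the skirt 52 mm wide and 18 mm deep inside; on the plate stands a wing. Point on the axis, half-way up: 24 mm above the skirt's lower edge. z up; x along the wing. A half turn makes no difference.
- cap_wing (a point): Centre of the cap's wing, a straight upright grip on the plate, on the axis 35 mm above the skirt's lower edge: 46 mm long (x), 12 mm thick (y), 26 mm high (z), so its foot on the plate is 13 mm below and its top 13 mm above this point.
- cap_lug (a point): One of two lugs inside the skirt at its lower edge, under the two ends of the wing (cap +x and -x): 9 mm wide, 4 mm high, reaching in to 21.5 mm from the cap's axis. Ribs outside mark them. Point at the +x lug, 24.5 mm from the axis, 2 mm above the lower edge. Held hard against the stop they can bind: the pocket has some 15 degrees of play, so turn back about 7 before letting the cap rise.
- neck (a point): Nominal centre of the rim of the metal canister's neck, 100 mm above the bench, fixed to the holder; z up. The canister (66 mm across) is clamped in a grey block, 130 mm (this x) by 100 mm (y), 30 mm high, screwed to the bench; on this axis, but up to 12 mm higher or lower and turned up to 12 degrees either way: find the true height and stop by feel. Neck 39 mm across, top 6 mm tapered to 32.
- ear (a point): Nominal outer edge of one of the neck's two ears, on neck +x and -x, 24 mm from the axis, 5 mm below the rim (top sloped), spanning -28 to +34 degrees. The cap drops over them with its wing 60 to 122 degrees counter-clockwise (from above) of neck x. Turned clockwise at the bottom it meets a stop at wing angle 0 to -8 (plus the canister's turn): ease off at 0.3 N m; 80 N on the ears is too much
- seal (a joint): Sprung rubber pad, 27 mm across, in the neck: travel in m, 0 free (top 9 mm above the true rim), grows as pressed. 1 N at first, 1 N more per mm: 10 N with the cap bottomed (plate on rim, 0.009), then hard; over 30 N is too much. From 50 to 10 degrees the cap must be within 2 mm of bottom to pass a ridge under the ear; let go past it, it rises 5 mm into a pocket, locked (0.004).
- marker: Bystander: blue marker pen lying on the bench, 14 mm thick, about 134 mm long along its x; origin under its middle.
- plain_cap: Bystander: flat plain white disc cap without wing, 44 mm across and 14 mm high; origin at its underside.
- jar: Bystander: small amber jar, 50 mm across and 60 mm high; origin at its underside.
Not all that is in view belongs to the job. What is shaped like the part that bears cap_center but turquoise is not meant.

How it is judged:
By the outcome, as a careful person would: the job done as asked, in the order asked, and still so for the second after the job is handed in, with the robot touching nothing.
It also fails if it takes over 72 s, if anything falls off the work surface, if the arm or the gripper's body presses on something with over 40 N, if the wrist force passes 120 N, or if a joint passes its speed limit or range.

ROBOT

A 6-joint arm with a two-finger parallel gripper is mounted at the origin on the work surface. World frame = base frame: x ahead of the robot, y to its left, z up, the work surface at z = 0. Lengths are in m, angles in rad, forces in N, time in s.
With the tool pointing down it reaches from about 0.275 to 0.825 m from the base axis. Payload 5.2 kg.
Tool frame: the origin (TCP) lies on the centre line of the jaws, within the pads' length; the fingertips stand 19 mm ahead of it and the grasp point (between the pads) is the TCP; z points along the fingers, y is the direction in which the jaws open and shut (so a half turn about z gives the same grasp; the last joint's range is limited). The gripper opens to 93 mm and grips with 3 to 60 N. Pads are 15 mm wide; open, the fingers measure 128 mm over their backs; the gripper's body (75 mm by 188 mm) begins 65 mm behind the grasp point.
Start: joints at [0.9, 0.259, 1.535, -0, 1.348, -0.203], TCP at [0.248, 0.491, 0.238] pointing down, gripper open.
Joint ranges: [-3.14, 3.14], [-0.91, 2.08], [0.19, 2.58], [-1.22, 4.36], [0.22, 2.71], [-3.12, 3.12]. Speed limits (rad/s): [2.57, 2.57, 3.14, 3.14, 3.14, 3.14].

INTERFACE

Orientations are given as a unit quaternion [w, x, y, z].
In Python, from station import monitor, optics, manip gives the robot as it stands.
- The arm moves only by the tool send_rows, never from a script. Its argument "increments" is a list that holds one entry, the list of rows, each a list of 5 numbers: the shift along the tool's x, y, z in mm, then the turn about the tool's z in degrees, then the opening, from 0 (shut) to 1 (fully open). A call has exactly 10 rows; each row is the pose to reach, as a shift and turn from the pose commanded when the call began, along the tool's axes at that moment; what a row does not reach only later rows make up. A row lasts 1/8 s, in which the tool goes at most 62.5 mm and 10.7 degrees, less where a joint would pass 70% of its speed; a pose out of reach is approached as far as the arm can. A call with a gripper value outside its range is refused whole. The fingers move at their own pace and stop on an object; the grip force is fixed at half the most. Time passes only in rows, so rows that repeat a pose let the fingers close, or fill a call up. It gives the time, the measured TCP pose, the force and the opening at its end, in the units of the state.
- monitor.get_obs(): the state, without advancing time (a new reading comes with each control period).
- optics.get_image(name): name is "scene" or "top" or "wrist"; returns the picture (384x512x3 uint8, blue, green, red); there is no depth.
- optics.camera_info(name): a dict with "vertical_fov" (degrees; the focal length in pixels is half the picture's height over the tangent of half this angle, whatever the lens; pixels are square), "cx", "cy" (the principal point, pixels), "origin" and "orientation" of the camera in the world. Camera axes: x right, y up, looking along -z (the intrinsics and any distortion apply to the point x, -y, -z); pixel columns grow to the right and rows downward; lengths in m; the calibration is good to about 2 mm. A picture is of the moment at which its call begins: read the wrist's pose just before it. camera_info takes no time and is no camera call; for the wrist camera it gives the pose at the moment of the call.
- manip.finish_job(): hands the job in, once; it reports no verdict.
The state is a dict: "time_s": time; "joints": joint angles; "qd": joint speeds; "effort": joint torques, N m; "position": TCP position; "orientation": TCP orientation; "wrist_force": force on the tool from outside, world axes, zero at the start; "ft_torque": the same for the moment, N m; "grip_width": finger opening in m.
Only numpy, scipy, OpenCV 4.12 (cv2) and the standard library are available. Lean on these libraries where they do the work, as an engineer would, in place of code of your own. Each camera call takes 0.05 s, during which the arm holds its last target.

## Working session

There is one attempt and no reset: what is moved stays moved. The work goes in short steps, Python scripts to look and compute and a tool call to move; the robot and the scene stay as the last step left them, time stands still between calls to the robot, and variables do not carry over. Pictures are saved under pics/ and viewed, and the job is handed in when it is done.

Besides the shell and the picture viewer there is one more tool, called after ">>>" by a JSON object that holds its "op" and its "data", one argument or row to a line. send_rows: Moves the arm, as the interface text tells. Its arguments: {"type":"object","properties":{"increments":{"type":"array"}},"required":["increments"]}

```bash
mkdir -p pics; ls; python3 - <<'E'
from station import monitor, optics, manip
import cv2
print(monitor.get_obs())
for n in ("scene","top","wrist"):
    print(n,optics.camera_info(n))
    cv2.imwrite(f"pics/{n}0.png",optics.get_image(n))
E
```

```text
pics
{'time_s': 0.0, 'joints': array([ 9.00196849e-01,  2.59339141e-01,  1.53605649e+00, -1.45909779e-05,
        1.34797425e+00, -2.02785510e-01]), 'qd': array([-1.33071010e-03,  8.76726882e-05,  3.88159642e-04,  6.57070997e-04,
        1.22211937e-03, -1.02302540e-03]), 'effort': array([-6.37849244e-04, -4.37317765e+01, -2.83992916e+01,  7.20792334e-02,
        4.14787035e-02, -9.77013269e-05]), 'position': array([0.24767741, 0.49052202, 0.23683041]), 'orientation': array([-3.69388462e-04,  2.31778207e-01,  9.72768252e-01, -8.08231211e-04]), 'wrist_force': array([-0.19253356, -0.86923973,  0.04608908]), 'ft_torque': array([-0.0303453 , -0.04524895, -0.01811471]), 'grip_width': 0.09326369167469582}
scene {'vertical_fov': 43.175205795440284, 'cx': 260.43800142983906, 'cy': 188.27158702357644, 'origin': array([ 1.23018412, -0.05914378,  0.62898651]), 'orientation': array([0.66939453, 0.32681246, 0.3036556 , 0.59405206])}
top {'vertical_fov': 55.885576788512, 'cx': 255.8255199947281, 'cy': 192.60088655740657, 'origin': array([0.46812201, 0.02839784, 0.80044611]), 'orientation': array([-0.70564728, -0.01666242,  0.04136097,  0.70715879])}
wrist {'vertical_fov': 66.31106543694905, 'cx': 255.463105512082, 'cy': 192.54594634985, 'origin': array([0.17392239, 0.52816679, 0.38348852]), 'orientation': array([ 0.84191168, -0.13003516, -0.07831523,  0.51782459])}
```

View pics/top0.png

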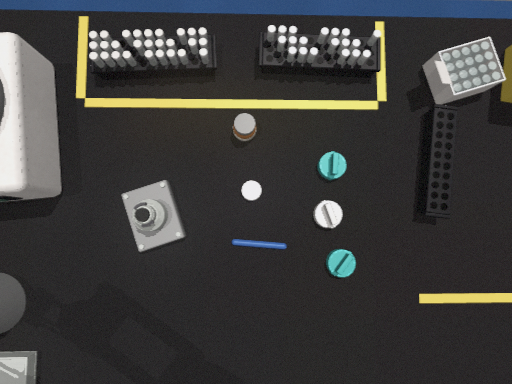

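View pics/scene0.png

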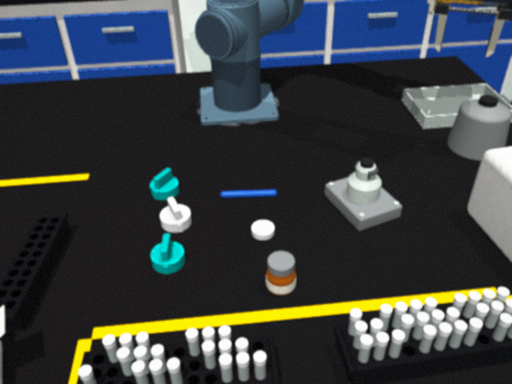

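View pics/wrist0.png

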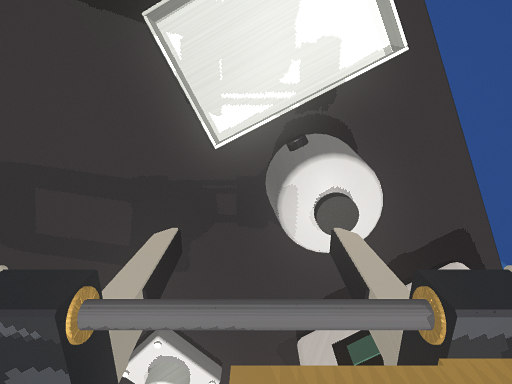

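The top view shows the block at about (153,215), the white winged cap at about (328,214), and turquoise decoys at (332,166) and (341,263). Next I enlarge these areas.

```bash
python3 - <<'E'
import cv2,numpy as np
im=cv2.imread("pics/top0.png")
a=cv2.resize(im[175:258,115:195],None,fx=7,fy=7,interpolation=cv2.INTER_CUBIC)
b=cv2.resize(im[190:240,305:355],None,fx=11,fy=11,interpolation=cv2.INTER_CUBIC)
cv2.imwrite("pics/a0.png",a);cv2.imwrite("pics/b0.png",b)
im=cv2.imread("pics/scene0.png")
cv2.imwrite("pics/c0.png",cv2.resize(im[150:235,315:410],None,fx=7,fy=7,interpolation=cv2.INTER_CUBIC))
cv2.imwrite("pics/d0.png",cv2.resize(im[190:240,150:200],None,fx=10,fy=10,interpolation=cv2.INTER_CUBIC))
E
```

```text
(no output)
```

View pics/a0.png

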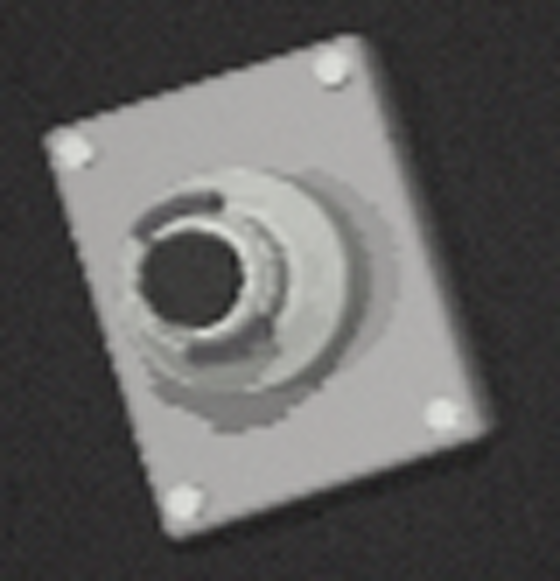

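View pics/b0.png

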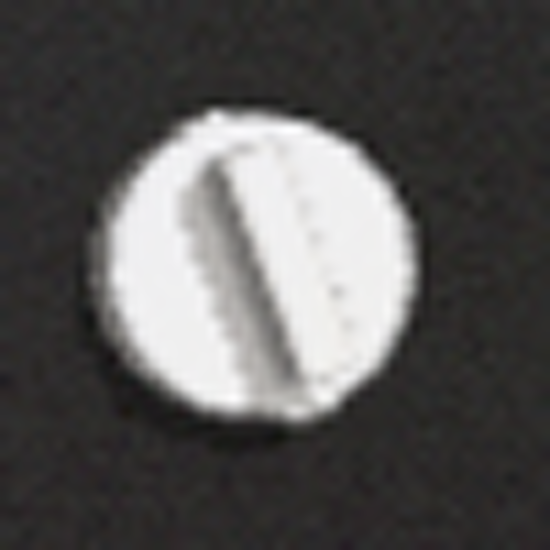

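View pics/c0.png

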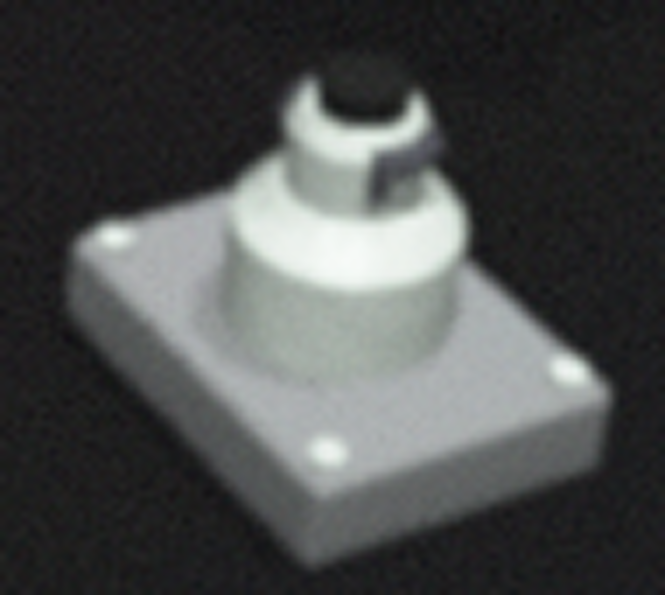

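View pics/d0.png

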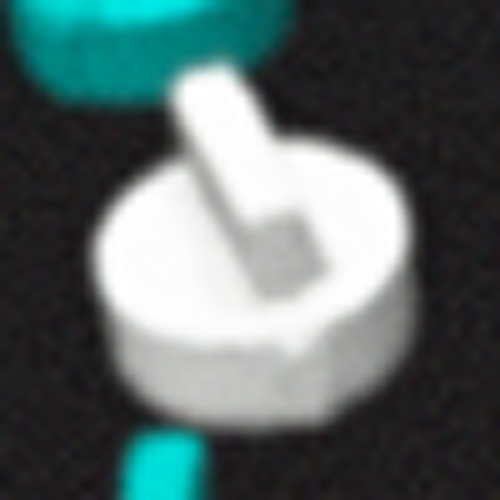

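```bash
cat > h.py <<'E'
import numpy as np, cv2
from scipy.spatial.transform import Rotation as R
from scipy.optimize import least_squares
from station import monitor, optics, manip
def proj(c,P):
    P=np.atleast_2d(P); q=c["orientation"]
    p=(P-c["origin"])@R.from_quat(q,scalar_first=True).as_matrix()
    f=192/np.tan(np.radians(c["vertical_fov"]/2))
    return np.c_[c["cx"]+f*p[:,0]/-p[:,2], c["cy"]-f*p[:,1]/-p[:,2]]
def back(c,u,v,z):
    f=192/np.tan(np.radians(c["vertical_fov"]/2))
    d=R.from_quat(c["orientation"],scalar_first=True).apply([(u-c["cx"])/f,-(v-c["cy"])/f,-1])
    o=c["origin"]; return o+d*(z-o[2])/d[2]
def un(p,s,ox,oy): p=np.array(p,float); return (p+.5)/s-.5+[ox,oy]
E
python3 - <<'E'
from h import *
T=optics.camera_info("top");S=optics.camera_info("scene")
print(T.keys())
for p in un([[72,150],[332,68],[442,413],[183,502]],7,115,175): print("screw",back(T,*p,.032))
print("seal top", [back(T,*un([190,276],7,115,175),z).round(4) for z in (.09,.1,.109,.12)])
print("seal scene", [back(S,*un([365,88],7,315,150),z).round(4) for z in (.09,.1,.109,.12)])
for p in un([[45,130],[355,35],[170,540]],7,115,175): print("corner",back(T,*p,.03))
for p in un([[320,497],[610,395],[72,243]],7,315,150): print("corner S",back(S,*p,.03))
print("plate",back(T,*un([260,262],11,305,190),.022))
for p in un([[250,152],[325,385],[287,268]],11,305,190): print("wing T",back(T,*p,.048))
for p in un([[202,80],[272,227],[237,153]],10,150,190): print("wing S",back(S,*p,.048))
print("plate S",back(S,*un([253,243],10,150,190),.022))
E
```

```text
dict_keys(['vertical_fov', 'cx', 'cy', 'origin', 'orientation'])
screw [0.52435977 0.27705598 0.032     ]
screw [0.54913524 0.20002599 0.032     ]
screw [0.4452864  0.16554403 0.032     ]
screw [0.41931303 0.24171428 0.032     ]
seal top [array([0.4851, 0.2251, 0.09  ]), array([0.4848, 0.2223, 0.1   ]), array([0.4846, 0.2198, 0.109 ]), array([0.4844, 0.2168, 0.12  ])]
seal scene [array([0.4615, 0.2269, 0.09  ]), array([0.4758, 0.2216, 0.1   ]), array([0.4886, 0.2168, 0.109 ]), array([0.5043, 0.211 , 0.12  ])]
corner [0.53055677 0.28589795 0.03      ]
corner [0.55941609 0.19372651 0.03      ]
corner [0.40798484 0.24585275 0.03      ]
corner S [0.56425719 0.1916669  0.03      ]
corner S [0.53275867 0.28262965 0.03      ]
corner S [0.44353107 0.15061035 0.03      ]
plate [ 0.48696737 -0.15546027  0.022     ]
wing T [ 0.50727788 -0.14781994  0.048     ]
wing T [ 0.46299288 -0.16128084  0.048     ]
wing T [ 0.48518442 -0.15447055  0.048     ]
wing S [ 0.46927238 -0.1637441   0.048     ]
wing S [ 0.51631606 -0.14891065  0.048     ]
wing S [ 0.49309956 -0.15618761  0.048     ]
plate S [ 0.48880656 -0.15649047  0.022     ]
```

```bash
cat >> h.py <<'E'
def delta(target, ang, q=None, p=None, yaw=None):
    """shift mm in tool axes and turn deg (tool z) to get to target TCP with tool x at world angle ang"""
    o=monitor.get_obs(); M=R.from_quat(o["orientation"],scalar_first=True).as_matrix()
    d=M.T@(np.array(target)-o["position"])*1000
    cur=np.degrees(np.arctan2(M[1,0],M[0,0]))
    t=cur-ang
    print("t",round(o["time_s"],2),"pos",o["position"].round(4),"yaw",cur.round(2),"j6",np.degrees(o["joints"][5]).round(1),"F",o["wrist_force"].round(1),"M",o["ft_torque"].round(2),"w",round(o["grip_width"],4))
    print("shift",d.round(1),"turn",round(t,2))
E
python3 -c "
from h import *
delta([.4865,-.1555,.17],17)"
```

```text
t 0.15 pos [0.2478 0.4906 0.237 ] yaw 153.2 j6 -11.6 F [-0.3  0.3 -0.1] M [ 0.01  0.08 -0.02] w 0.093
shift [-504.5 -468.9   67.5] turn 136.2
```

>>> {"op": "send_rows", "data": {
  "increments": [
    [[-35,-33,0,9.7,1],[-71,-66,0,19.4,1],[-106,-98,0,29.1,1],[-141,-131,0,38.8,0.6],[-176,-164,10,48.5,0.5],[-212,-197,20,58.2,0.5],[-247,-230,30,68,0.5],[-282,-262,40,77.7,0.5],[-318,-295,45,87.4,0.5],[-353,-328,50,97,0.5]]
  ]
}}

```text
time_s: 1.4
position: [0.4154, 0.0374, 0.1874]
orientation: [-0.0, 0.883, 0.468, 0.0]
wrist_force: [0.6, 0.0, 0.0]
grip_width: 0.0467
```

```bash
python3 -c "
from h import *
delta([.4865,-.1555,.17],17)"
```

```text
t 1.4 pos [0.4154 0.0374 0.1874] yaw 55.87 j6 23.9 F [0.6 0.  0. ] M [-0.05  0.09  0.01] w 0.0467
shift [-119.8  167.1   17.4] turn 38.87
```

>>> {"op": "send_rows", "data": {
  "increments": [
    [[-24,33,3,8,0.5],[-48,67,7,16,0.5],[-72,100,10,24,0.5],[-96,134,14,31,0.5],[-115,160,17,37,0.5],[-119.8,167,17.4,39,0.5],[-119.8,167,17.4,39,0.5],[-119.8,167,17.4,39,0.5],[-119.8,167,17.4,39,0.5],[-119.8,167,17.4,39,0.5]]
  ]
}}

```text
time_s: 2.65
position: [0.4872, -0.1528, 0.1705]
orientation: [0.0, 0.989, 0.15, 0.0]
wrist_force: [-0.4, 0.1, 1.6]
grip_width: 0.0467
```

```bash
python3 - <<'E'
from h import *
delta([.4865,-.1555,.0435],17)
W=optics.camera_info("wrist");im=optics.get_image("wrist")
print(W)
def ov(c,im,cx,cy,a):
    ca,sa=np.cos(np.radians(a)),np.sin(np.radians(a))
    def g(L,z): return np.array([[cx+ca*x-sa*y,cy+sa*x+ca*y,z] for x,y in L])
    t=np.radians(np.arange(0,360,10))
    for L,z in (([(23,6),(-23,6),(-23,-6),(23,-6)],.048),(list(zip(29.5*np.cos(t),29.5*np.sin(t))),.022)):
        p=proj(c,g(np.array(L)/1000,z))
        cv2.polylines(im,[np.round(p*8).astype(int)],True,(0,0,255),1,cv2.LINE_AA,3)
    return im
cv2.imwrite("pics/w1.png",im)
cv2.imwrite("pics/w1o.png",ov(W,im.copy(),.4865,-.1555,17))
E
```

```text
t 2.65 pos [ 0.4872 -0.1528  0.1705] yaw 17.27 j6 42.8 F [-0.4  0.1  1.6] M [-0.04  0.1   0.  ] w 0.0467
shift [ -1.5   2.3 127. ] turn 0.27
{'vertical_fov': 66.31106543694905, 'cx': 255.463105512082, 'cy': 192.54594634985, 'origin': array([ 0.56794023, -0.12825571,  0.31706806]), 'orientation': array([ 0.7957487 , -0.12216905,  0.08872318, -0.58650398])}
```

View pics/w1o.png

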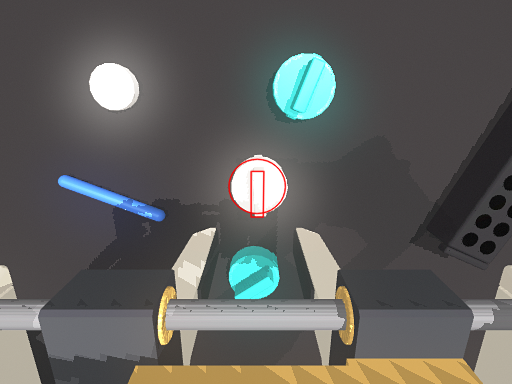

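```bash
python3 - <<'E'
import cv2
for n in("w1","w1o"):
    im=cv2.imread(f"pics/{n}.png")[150:222,222:294]
    if n=="w1": im=cv2.convertScaleAbs(im,alpha=3,beta=-510)
    cv2.imwrite(f"pics/{n}c.png",cv2.resize(im,None,fx=7,fy=7,interpolation=cv2.INTER_CUBIC))
a=cv2.imread("pics/w1c.png");b=cv2.imread("pics/w1oc.png")
cv2.imwrite("pics/w1p.png",cv2.resize(cv2.hconcat([a,b]),None,fx=.79,fy=.79))
E
```

```text
(no output)
```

View pics/w1p.png

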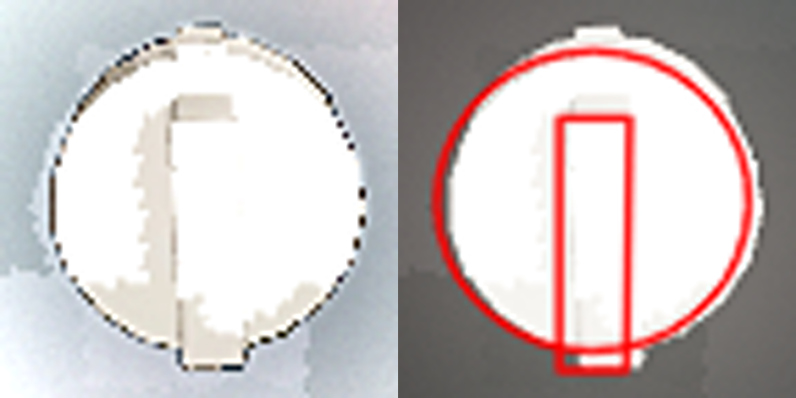

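>>> {"op": "send_rows", "data": {
  "increments": [
    [[-1.5,3.5,20,-0.7,0.5],[-1.5,3.5,45,-0.7,0.5],[-1.5,3.5,70,-0.7,0.5],[-1.5,3.5,95,-0.7,0.5],[-1.5,3.5,112,-0.7,0.5],[-1.5,3.5,121,-0.7,0.5],[-1.5,3.5,126,-0.7,0.5],[-1.5,3.5,126,-0.7,0.5],[-1.5,3.5,126,-0.7,0.5],[-1.5,3.5,126,-0.7,0.5]]
  ]
}}

```text
time_s: 3.95
position: [0.4872, -0.1575, 0.0448]
orientation: [0.0, 0.988, 0.156, 0.0]
wrist_force: [0.0, 0.1, 1.1]
grip_width: 0.0468
```

```bash
python3 - <<'E'
from h import *
delta([.4865,-.1555,.0435],17)
im=optics.get_image("wrist")
cv2.imwrite("pics/w2.png",im)
im=optics.get_image("scene")
cv2.imwrite("pics/s2.png",cv2.resize(im[150:260,110:240],None,fx=5,fy=5,interpolation=cv2.INTER_CUBIC))
E
```

```text
t 3.95 pos [ 0.4872 -0.1575  0.0448] yaw 17.9 j6 41.7 F [0.  0.1 1.1] M [-0.06  0.17 -0.  ] w 0.0468
shift [-0.1 -2.1  1.3] turn 0.9
```

View pics/w2.png

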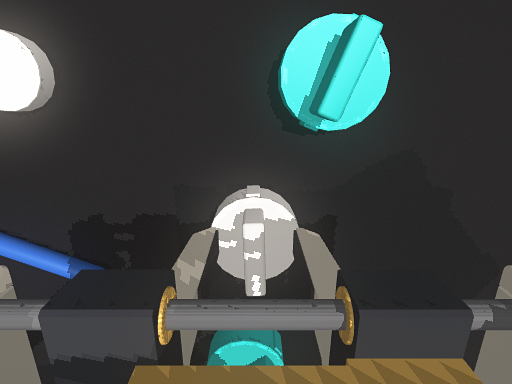

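View pics/s2.png

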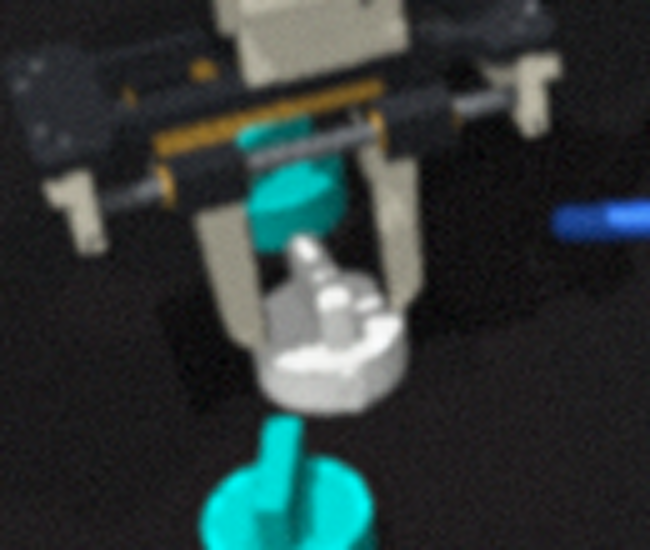

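The wing is centred between the fingers, at column 254 or so. I check the cap's position along tool x with an overlay before closing.

```bash
cat >> h.py <<'E'
def ov(c,im,cx,cy,a,zb=0.,col=(0,0,255)):
    ca,sa=np.cos(np.radians(a)),np.sin(np.radians(a))
    def g(L,z): return np.array([[cx+ca*x-sa*y,cy+sa*x+ca*y,z+zb] for x,y in L])
    t=np.radians(np.arange(0,360,10))
    for L,z in (([(23,6),(-23,6),(-23,-6),(23,-6)],.048),(list(zip(29.5*np.cos(t),29.5*np.sin(t))),.022)):
        p=proj(c,g(np.array(L)/1000,z))
        cv2.polylines(im,[np.round(p*8).astype(int)],True,col,1,cv2.LINE_AA,3)
    return im
E
python3 - <<'E'
from h import *
W=optics.camera_info("wrist");im=cv2.imread("pics/w2.png")
o=ov(W,im.copy(),.4872,-.1575,17.9)
cv2.imwrite("pics/w2p.png",cv2.resize(cv2.hconcat([im[170:300,200:310],o[170:300,200:310]]),None,fx=3.6,fy=3.6,interpolation=cv2.INTER_CUBIC))
E
```

```text
(no output)
```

View pics/w2p.png

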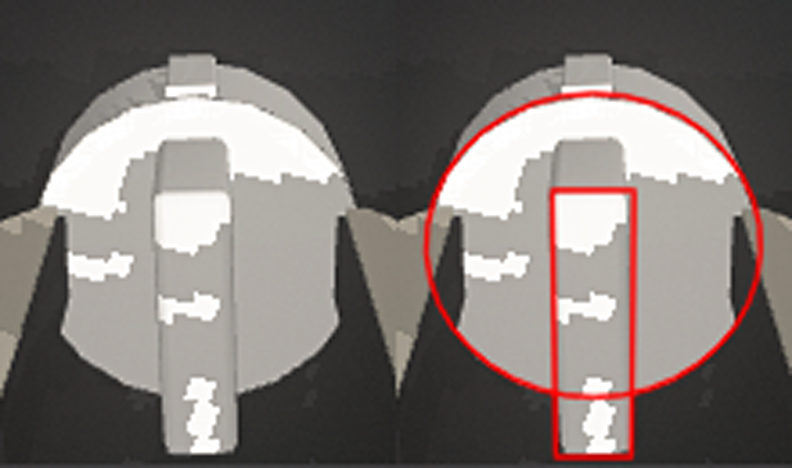

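>>> {"op": "send_rows", "data": {
  "increments": [
    [[0,0,0,-0.7,0.3],[0,0,0,-0.7,0.15],[0,0,0,-0.7,0],[0,0,0,-0.7,0],[0,0,0,-0.7,0],[0,0,0,-0.7,0],[0,0,0,-0.7,0],[0,0,0,-0.7,0],[0,0,-4,-0.7,0],[0,0,-10,-0.7,0]]
  ]
}}

```text
time_s: 5.3
position: [0.4868, -0.1572, 0.0545]
orientation: [-0.0, 0.987, 0.162, -0.0]
wrist_force: [0.1, 0.4, -0.1]
grip_width: 0.0119
```

```bash
python3 - <<'E'
from h import *
delta([.486,.2205,.19],109.5)
im=optics.get_image("wrist")
cv2.imwrite("pics/w3.png",im)
E
```

```text
t 5.3 pos [ 0.4868 -0.1572  0.0545] yaw 18.6 j6 41.0 F [ 0.1  0.4 -0.1] M [0.   0.16 0.  ] w 0.0119
shift [ 119.7 -358.3 -135.5] turn -90.9
```

View pics/w3.png

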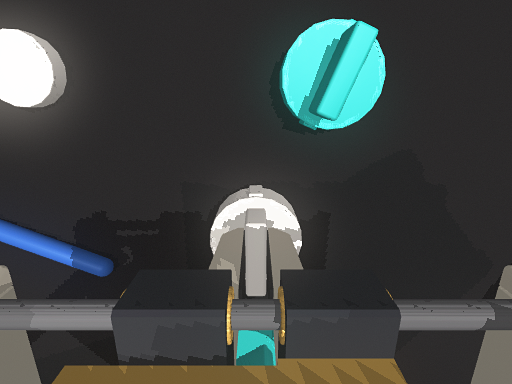

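```bash
python3 - <<'E'
from h import *
delta([.513,.140,.19],109.5)
E
```

```text
t 5.35 pos [ 0.4873 -0.1575  0.0554] yaw 18.6 j6 41.0 F [ 0.  -0.8  0.6] M [-0.03  0.13 -0.01] w 0.0124
shift [ 119.3 -273.7 -134.8] turn -90.9
```

>>> {"op": "send_rows", "data": {
  "increments": [
    [[0,0,-30,0,0],[0,0,-75,-10,0],[14,-33,-110,-20,0],[33,-75,-134,-30,0],[50,-115,-134,-40,0],[68,-157,-134,-50,0],[85,-195,-134,-60,0],[100,-228,-134,-70,0],[113,-258,-134,-80,0],[119,-273,-134,-90.5,0]]
  ]
}}

```text
time_s: 6.6
position: [0.5125, 0.1412, 0.1885]
orientation: [0.0, 0.577, 0.817, 0.0]
wrist_force: [-0.9, -0.3, 0.2]
grip_width: 0.0118
```

>>> {"op": "send_rows", "data": {
  "increments": [
    [[0,0,0,0,0],[0,0,0,0,0],[0,0,0,0,0],[0,0,0,0,0],[0,0,0,0,0],[0,0,0,0,0],[0,0,0,0,0],[0,0,0,0,0],[0,0,0,0,0],[0,0,0,0,0]]
  ]
}}

```text
time_s: 7.85
position: [0.5126, 0.1395, 0.1882]
orientation: [-0.0, 0.58, 0.815, -0.0]
wrist_force: [0.2, 0.2, 0.1]
grip_width: 0.0116
```

```bash
python3 - <<'E'
from h import *
delta([.486,.2205,.16],109.5)
W=optics.camera_info("wrist")
im=optics.get_image("wrist")
np.save("W4.npy",W,allow_pickle=True)
cv2.imwrite("pics/w4.png",im)
T=optics.camera_info("top")
im=optics.get_image("top")
cv2.imwrite("pics/t4.png",im)
E
```

```text
t 7.85 pos [0.5126 0.1395 0.1882] yaw 109.1 j6 -15.9 F [0.2 0.2 0.1] M [-0.04  0.03 -0.04] w 0.0116
shift [85.3  1.4 28.2] turn -0.4
```

View pics/w4.png

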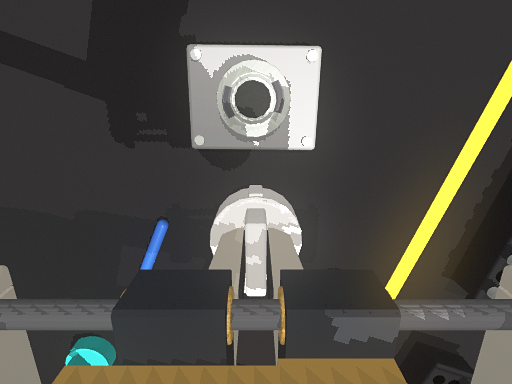

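```bash
python3 - <<'E'
from h import *
im=cv2.imread("pics/w4.png")
cv2.imwrite("pics/w4c.png",cv2.resize(im[35:160,180:330],None,fx=5.2,fy=4.7*5.2/4.7,interpolation=cv2.INTER_CUBIC)[:600])
cv2.imwrite("pics/w4d.png",cv2.resize(im[50:145,205:300],None,fx=6.3,fy=6.3,interpolation=cv2.INTER_CUBIC))
E
```

```text
(no output)
```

View pics/w4c.png

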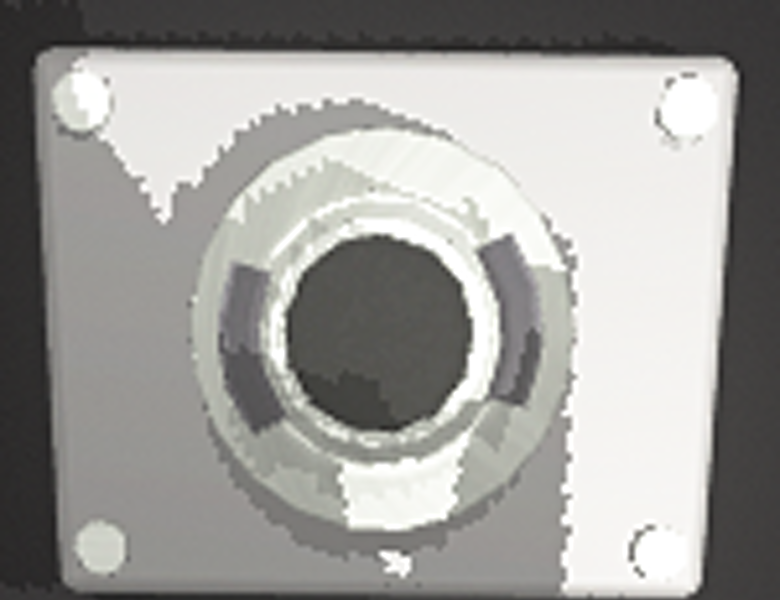

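View pics/w4d.png

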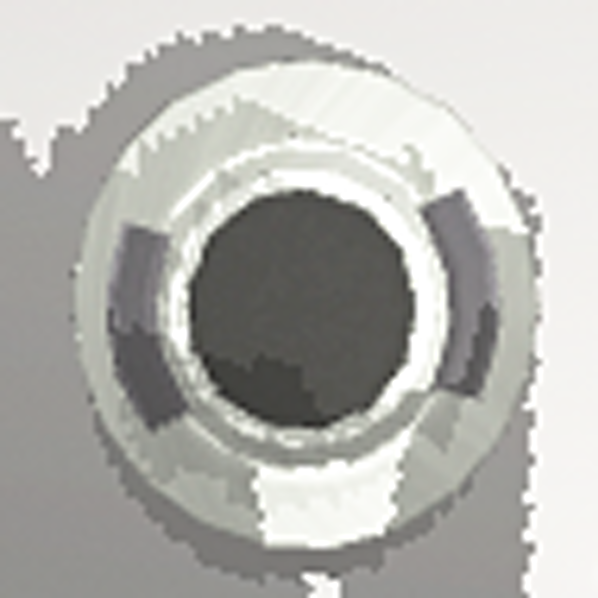

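```bash
cat > fit.py <<'E'
from h import *
W=np.load("W4.npy",allow_pickle=True).item()
T=optics.camera_info("top")
seal=un([[189,308],[414,308],[301,187],[301,428]],6.3,205,50)
ears=un([[125,228],[152,432],[465,190],[475,400]],6.3,205,50)
scr=un([[82,101],[688,106],[101,547],[660,551]],5.2,180,35)
def model(p):
    x,y,z,psi,tw,sx,sy=p
    M=R.from_euler('z',psi,degrees=True).as_matrix()
    def tr(L): return (M@np.array(L).T).T+[x,y,0]
    # image right ~ world -tool y ; find assignments by projection extremes
    t=np.radians(np.arange(0,360,3))
    c=proj(W,tr(np.c_[.0135*np.cos(t),.0135*np.sin(t),0*t+z+.009]))
    s=np.array([[c[:,0].min()],[c[:,0].max()],[c[:,1].min()],[c[:,1].max()]]).ravel()
    ang=np.radians(np.array([34,-28,214-0,152])+tw)
    e=proj(W,tr(np.c_[.024*np.cos(ang),.024*np.sin(ang),0*ang+z-.005]))
    q=proj(W,tr([[sx*i,sy*j,.031] for i,j in ((-1,1),(1,1),(-1,-1),(1,-1))]))
    return s,e,q
def res(p,full=False):
    s,e,q=model(p)
    so=np.array([seal[0,0],seal[1,0],seal[2,1],seal[3,1]])
    if full: print("ears",e.round(1).tolist(),ears.round(1).tolist()); print("scr",q.round(1).tolist(),scr.round(1).tolist()); print("seal",s.round(1),so.round(1))
    # order ears by matching nearest
    from scipy.spatial import cKDTree
    from scipy.optimize import linear_sum_assignment as lsa
    def m(a,b):
        d=np.linalg.norm(a[:,None]-b[None],axis=2); i,j=lsa(d); return (a[i]-b[j]).ravel()
    return np.r_[s-so,m(e,ears),m(q,scr)]
for tw in (-8,0,8):
    f=least_squares(res,[.486,.2205,.1,18.3,tw,.054,.040],x_scale=[.01,.01,.01,5,5,.01,.01],diff_step=1e-4)
    print(f.cost,f.x.round(4))
res(f.x,True)
E
python3 fit.py
```

```text
0.9766233765918374 [ 0.4838  0.2181  0.098  18.5418  3.1438  0.0551  0.0402]
0.9766233765919041 [ 0.4838  0.2181  0.098  18.5418  3.1438  0.0551  0.0402]
0.9766233765919208 [ 0.4838  0.2181  0.098  18.5418  3.1438  0.0551  0.0402]
ears [[277.7, 79.6], [280.1, 112.7], [228.7, 117.9], [224.7, 85.2]] [[224.4, 85.8], [228.7, 118.2], [278.4, 79.7], [280.0, 113.1]]
scr [[195.2, 54.1], [311.9, 55.2], [199.3, 139.9], [306.6, 140.8]] [[195.4, 54.0], [311.9, 55.0], [199.0, 139.8], [306.5, 140.6]]
seal [234.3 270.8  79.6 117.9] [234.6 270.3  79.3 117.5]
```

```bash
python3 - <<'E'
from h import *
W=np.load("W4.npy",allow_pickle=True).item()
im=cv2.imread("pics/w4.png")
o=ov(W,im.copy(),.5126,.1395,109.1,.1882-.0448)
cv2.imwrite("pics/w4p.png",cv2.resize(cv2.hconcat([im[170:300,200:310],o[170:300,200:310]]),None,fx=3.6,fy=3.6,interpolation=cv2.INTER_CUBIC))
E
```

```text
(no output)
```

View pics/w4p.png

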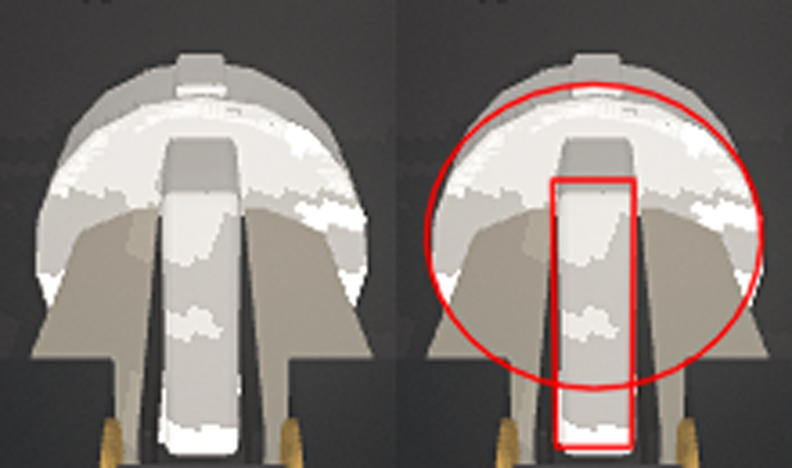

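```bash
python3 - <<'E'
from h import *
def rel(p,q,W):
    M=R.from_quat(q,scalar_first=True); 
    print((M.inv().apply(W["origin"]-np.array(p))*1000).round(2),(M.inv()*R.from_quat(W["orientation"],scalar_first=True)).as_rotvec(degrees=True).round(2))
for i in range(3):
    o=monitor.get_obs();W=optics.camera_info("wrist")
    print(o["position"].round(5),W["origin"].round(5)); rel(o["position"],o["orientation"],W)
    optics.get_image("wrist")
o=[-3.69388462e-04,  2.31778207e-01,  9.72768252e-01, -8.08231211e-04]
rel([0.24767741, 0.49052202, 0.23683041],o,dict(origin=np.array([ 0.17392239, 0.52816679, 0.38348852]),orientation=[ 0.84191168, -0.13003516, -0.07831523,  0.51782459]))
W=np.load("W4.npy",allow_pickle=True).item()
print(W)
rel([.5126,.1395,.1882],[0,.58,.815,0],W)
rel([.4872,-.1528,.1705],[0,.98866,.1501,0],{'origin': np.array([ 0.56794023, -0.12825571,  0.31706806]), 'orientation': np.array([ 0.7957487 , -0.12216905,  0.08872318, -0.58650398])})
E
```

```text
[0.51259 0.13946 0.18826] [0.48601 0.21825 0.3348 ]
[  83.15    0.66 -146.54] [117.81 117.88  18.14]
[0.51261 0.13944 0.18827] [0.48601 0.21824 0.3348 ]
[  83.16    0.66 -146.53] [117.81 117.88  18.14]
[0.51258 0.13945 0.18824] [0.48601 0.21824 0.3348 ]
[  83.14    0.67 -146.56] [117.81 117.88  18.14]
[ 8.2860e+01  9.0000e-02 -1.4663e+02] [117.86 117.91  18.19]
{'vertical_fov': 66.31106543694905, 'cx': 255.463105512082, 'cy': 192.54594634985, 'origin': array([0.48600771, 0.21826001, 0.33479566]), 'orientation': array([ 0.97470784, -0.15004705, -0.02527478,  0.16368167])}
[  83.13    0.68 -146.6 ] [117.79 117.91  18.14]
[  84.39    0.53 -146.57] [117.83 117.93  17.89]
```

```bash
python3 - <<'E'
from h import *
delta([.4832,.2198,.160],112.5)
E
```

```text
t 8.1 pos [0.5126 0.1394 0.1882] yaw 109.1 j6 -15.9 F [-0.1  0.6 -0.4] M [-0.03  0.05  0.03] w 0.0121
shift [85.5 -1.5 28.2] turn -3.4
```

>>> {"op": "send_rows", "data": {
  "increments": [
    [[15,0,0,-1,0],[35,-0.5,0,-2,0],[57,-1,0,-3,0],[75,-1.5,5,-3.4,0],[83,-1.5,15,-3.4,0],[85.5,-1.5,23,-3.4,0],[85.5,-1.5,28,-3.4,0],[85.5,-1.5,28,-3.4,0],[85.5,-1.5,28,-3.4,0],[85.5,-1.5,28,-3.4,0]]
  ]
}}

```text
time_s: 9.35
position: [0.4836, 0.2195, 0.1606]
orientation: [0.0, 0.556, 0.831, 0.0]
wrist_force: [0.6, 0.6, 0.3]
grip_width: 0.0119
```

```bash
python3 - <<'E'
from h import *
delta([.4832,.2198,.134],112.5)
for n in("top","scene","wrist"):
    im=optics.get_image(n); cv2.imwrite(f"pics/{n}5.png",im)
a=cv2.imread("pics/top5.png")[170:265,100:200];b=cv2.imread("pics/scene5.png")[120:215,320:420]
cv2.imwrite("pics/p5.png",cv2.resize(cv2.hconcat([a,b]),None,fx=4,fy=4,interpolation=cv2.INTER_CUBIC))
E
```

```text
t 9.35 pos [0.4836 0.2195 0.1606] yaw 112.47 j6 -10.1 F [0.6 0.6 0.3] M [-0.04  0.05 -0.03] w 0.0119
shift [ 0.4 -0.3 26.6] turn -0.03
```

View pics/p5.png

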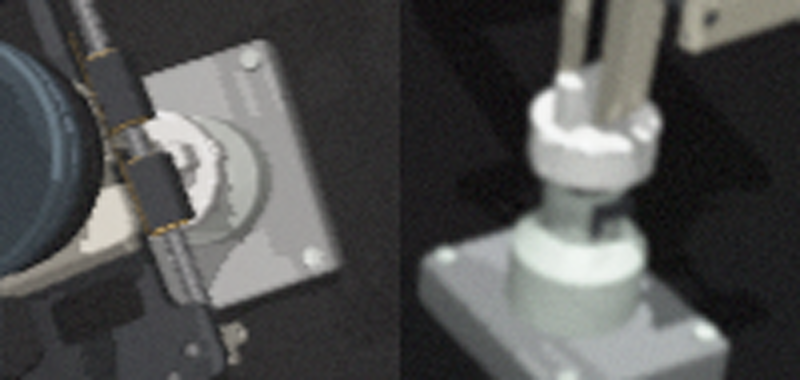

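View pics/wrist5.png

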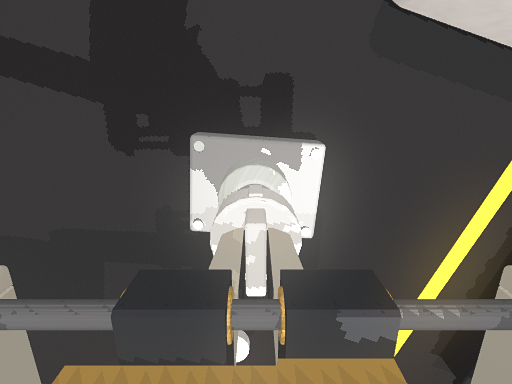

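```bash
python3 - <<'E'
from h import *
S=optics.camera_info("scene");T=optics.camera_info("top")
# bias of scene cam: project block corners & seal at believed pose, compare with scene0 readings
nx,ny,psi=.4838,.2181,np.radians(18.5)
M=R.from_euler('z',psi).as_matrix()
C=lambda x,y,z: M@[x,y,0]+[nx,ny,z]
print("block pred",proj(S,[C(.065,-.05,.03),C(.065,.05,.03),C(-.065,-.05,.03)]).round(1).tolist(),"obs",un([[320,497],[610,395],[72,243]],7,315,150).round(1).tolist())
print("scr pred",proj(S,[C(.055,-.04,.032),C(.055,.04,.032),C(-.055,-.04,.032)]).round(1).tolist(),"obs",un([[327,452],[570,371],[113,236]],7,315,150).round(1).tolist())
print("seal pred",proj(S,[C(0,0,.107)]).round(1),"obs",un([365,88],7,315,150).round(1))
print("scr T pred",proj(T,[C(.055,.04,.032),C(.055,-.04,.032),C(-.055,-.04,.032),C(-.055,.04,.032)]).round(1).tolist(),"obs",un([[72,150],[332,68],[442,413],[183,502]],7,115,175).round(1).tolist())
print("seal T pred",proj(T,[C(0,0,.107)]).round(1),"obs",un([190,276],7,115,175).round(1))
# cap now
im=cv2.imread("pics/scene5.png"); zb=.1606-.0448
o=ov(S,im.copy(),nx,ny,112.5,zb)
t=cv2.imread("pics/top5.png"); o2=ov(T,t.copy(),nx,ny,112.5,zb)
cv2.imwrite("pics/p5o.png",cv2.resize(cv2.hconcat([o[120:215,320:420],o2[170:265,100:200]]),None,fx=4,fy=4,interpolation=cv2.INTER_CUBIC))
E
```

```text
block pred [[359.7, 219.6], [402.9, 204.8], [324.0, 182.7]] obs [[360.3, 220.6], [401.7, 206.0], [324.9, 184.3]]
scr pred [[361.2, 214.2], [395.7, 202.5], [330.8, 183.3]] obs [[361.3, 214.1], [396.0, 202.6], [330.7, 183.3]]
seal pred [[366.6 161.6]] obs [366.7 162.1]
scr T pred [[126.6, 196.5], [163.1, 184.5], [179.1, 234.0], [142.2, 246.5]] obs [[124.9, 196.0], [162.0, 184.3], [177.7, 233.6], [140.7, 246.3]]
seal T pred [[142.9 214.5]] obs [141.7 214. ]
```

View pics/p5o.png

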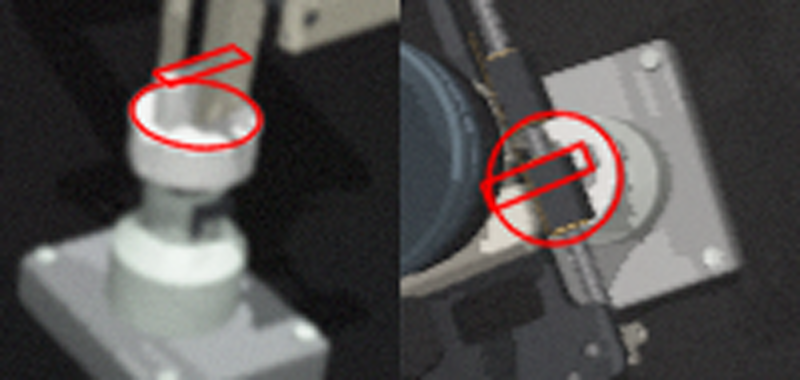

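>>> {"op": "send_rows", "data": {
  "increments": [
    [[0,0,4,0,0],[0,0,8,0,0],[0,0,11,0,0],[0,0,14,0,0],[0,0,16,0,0],[0,0,18,0,0],[0,0,19,0,0],[0,0,20,0,0],[0,0,21,0,0],[0,0,22,0,0]]
  ]
}}

```text
time_s: 10.75
position: [0.4833, 0.2197, 0.1383]
orientation: [0.0, 0.556, 0.831, 0.0]
wrist_force: [1.3, 0.6, -0.4]
grip_width: 0.012
```

```bash
python3 - <<'E'
from h import *
delta([.4832,.2198,.134],112.5)
E
```

```text
t 10.75 pos [0.4833 0.2197 0.1383] yaw 112.49 j6 -10.1 F [ 1.3  0.6 -0.4] M [-0.07  0.03  0.04] w 0.012
shift [ 0.1 -0.   4.3] turn -0.01
```

>>> {"op": "send_rows", "data": {
  "increments": [
    [[0,0,1,0,0],[0,0,2,0,0],[0,0,3,0,0],[0,0,4,0,0],[0,0,5,0,0],[0,0,5.5,0,0],[0,0,6,0,0],[0,0,6,0,0],[0,0,6,0,0],[0,0,6,0,0]]
  ]
}}

```text
time_s: 12.0
position: [0.4833, 0.2197, 0.1323]
orientation: [0.0, 0.556, 0.831, 0.0]
wrist_force: [-1.3, -0.3, 4.0]
grip_width: 0.0116
```

```bash
python3 - <<'E'
from h import *
delta([.4832,.2198,.134],112.5)
E
```

```text
t 12.0 pos [0.4833 0.2197 0.1323] yaw 112.5 j6 -10.1 F [-1.3 -0.3  4. ] M [-0.15  0.36 -0.03] w 0.0116
shift [ 0.1 -0.  -1.7] turn -0.0
```

>>> {"op": "send_rows", "data": {
  "increments": [
    [[0,0,0.5,0,0],[0,0,1,0,0],[0,0,1.5,0,0],[0,0,2,0,0],[0,0,2.5,0,0],[0,0,3,0,0],[0,0,3,0,0],[0,0,3,0,0],[0,0,3,0,0],[0,0,3,0,0]]
  ]
}}

```text
time_s: 13.25
position: [0.4833, 0.2197, 0.1296]
orientation: [0.0, 0.556, 0.831, 0.0]
wrist_force: [-1.3, -0.2, 7.0]
grip_width: 0.0118
```

```bash
python3 - <<'E'
from h import *
delta([.4832,.2198,.134],112.5)
E
```

```text
t 13.25 pos [0.4833 0.2197 0.1296] yaw 112.5 j6 -10.1 F [-1.3 -0.2  7. ] M [-0.18  0.48  0.01] w 0.0118
shift [ 0.1 -0.1 -4.4] turn -0.0
```

>>> {"op": "send_rows", "data": {
  "increments": [
    [[0,0,0.5,0,0],[0,0,1,0,0],[0,0,1.5,0,0],[0,0,2,0,0],[0,0,2.3,0,0],[0,0,2.6,0,0],[0,0,2.6,0,0],[0,0,2.6,0,0],[0,0,2.6,0,0],[0,0,2.6,0,0]]
  ]
}}

```text
time_s: 14.5
position: [0.4833, 0.2198, 0.1276]
orientation: [0.0, 0.556, 0.831, 0.0]
wrist_force: [-4.2, -2.4, 12.0]
grip_width: 0.0117
```

```bash
python3 - <<'E'
from h import *
delta([.4832,.2198,.134],112.5)
E
```

```text
t 14.5 pos [0.4833 0.2198 0.1276] yaw 112.5 j6 -10.1 F [-4.2 -2.4 12. ] M [-0.3   0.83  0.02] w 0.0117
shift [ 0.1 -0.  -6.4] turn 0.0
```

>>> {"op": "send_rows", "data": {
  "increments": [
    [[0,-0.2,0,0,0],[0,-0.4,0,0,0],[0,-0.6,0,0,0],[0,-0.8,0,0,0],[0,-0.8,0,0,0],[0,-0.8,0,0,0],[0,-0.8,0,0,0],[0,-0.8,0,0,0],[0,-0.8,0,0,0],[0,-0.8,0,0,0]]
  ]
}}

```text
time_s: 15.75
position: [0.4832, 0.2197, 0.1276]
orientation: [0.001, 0.556, 0.831, 0.001]
wrist_force: [-2.0, -0.4, 9.8]
grip_width: 0.012
```

```bash
python3 - <<'E'
from h import *
delta([.4832,.2198,.134],112.5)
E
```

```text
t 15.75 pos [0.4832 0.2197 0.1276] yaw 112.5 j6 -10.1 F [-2.  -0.4  9.8] M [-0.07  0.45 -0.01] w 0.012
shift [ 0.1  0.1 -6.4] turn -0.0
```

>>> {"op": "send_rows", "data": {
  "increments": [
    [[0,-0.2,0,0,0],[0,-0.4,0,0,0],[0,-0.6,0,0,0],[0,-0.6,0.2,0,0],[0,-0.6,0.4,0,0],[0,-0.6,0.6,0,0],[0,-0.6,0.8,0,0],[0,-0.6,0.8,0,0],[0,-0.6,0.8,0,0],[0,-0.6,0.8,0,0]]
  ]
}}

```text
time_s: 17.0
position: [0.4832, 0.2197, 0.1276]
orientation: [0.001, 0.556, 0.831, 0.001]
wrist_force: [-2.5, 0.4, 14.1]
grip_width: 0.0117
```

```bash
python3 - <<'E'
from h import *
delta([.4832,.2198,.134],112.5)
E
```

```text
t 17.0 pos [0.4832 0.2197 0.1276] yaw 112.49 j6 -10.1 F [-2.5  0.4 14.1] M [-0.03  0.62  0.03] w 0.0117
shift [ 0.1  0.1 -6.4] turn -0.01
```

>>> {"op": "send_rows", "data": {
  "increments": [
    [[0,0,0,3,0],[0,0,0,7,0],[0,0,0,11,0],[0,0,0,15,0],[0,0,0,19,0],[0,0,0,23,0],[0,0,0,26,0],[0,0,0,28,0],[0,0,0,30,0],[0,0,0,30,0]]
  ]
}}

```text
time_s: 18.25
position: [0.484, 0.2192, 0.1276]
orientation: [0.001, 0.752, 0.659, 0.002]
wrist_force: [-0.7, -2.1, 12.3]
grip_width: 0.0119
```

```bash
python3 - <<'E'
from h import *
delta([.4832,.2198,.134],112.5)
E
```

```text
t 18.25 pos [0.484  0.2192 0.1276] yaw 82.48 j6 19.9 F [-0.7 -2.1 12.3] M [-0.37  0.17 -0.02] w 0.0119
shift [ 0.5 -0.8 -6.4] turn -30.02
```

>>> {"op": "send_rows", "data": {
  "increments": [
    [[0,0,0,3,0],[0,0,0,7,0],[0,0,0,11,0],[0,0,0,15,0],[0,0,0,19,0],[0,0,0,23,0],[0,0,0,26,0],[0,0,0,28,0],[0,0,0,30,0],[0,0,0,30,0]]
  ]
}}

```text
time_s: 19.5
position: [0.484, 0.2192, 0.1276]
orientation: [0.001, 0.897, 0.442, 0.002]
wrist_force: [0.2, -2.2, 12.8]
grip_width: 0.0117
```

```bash
python3 - <<'E'
from h import *
delta([.4832,.2198,.134],112.5)
E
```

```text
t 19.5 pos [0.484  0.2192 0.1276] yaw 52.48 j6 49.9 F [ 0.2 -2.2 12.8] M [-0.34  0.26 -0.02] w 0.0117
shift [ 0.  -1.  -6.4] turn -60.02
```

>>> {"op": "send_rows", "data": {
  "increments": [
    [[0,0,0,3,0],[0,0,0,6,0],[0,0,0,9,0],[0,0,0,12,0],[0,0,0,15,0],[0,0,0,18,0],[0,0,0,20,0],[0,0,0,22,0],[0,0,0,24,0],[0,0,0,24,0]]
  ]
}}

```text
time_s: 20.75
position: [0.484, 0.2192, 0.1276]
orientation: [0.0, 0.969, 0.246, 0.002]
wrist_force: [-0.4, -2.1, 11.5]
grip_width: 0.0117
```

```bash
python3 - <<'E'
from h import *
delta([.4832,.2198,.134],112.5)
im=optics.get_image("wrist"); cv2.imwrite(f"pics/w8.png",im)
E
```

```text
t 20.75 pos [0.484  0.2192 0.1276] yaw 28.48 j6 73.9 F [-0.4 -2.1 11.5] M [-0.37  0.22  0.01] w 0.0117
shift [-0.4 -0.9 -6.4] turn -84.02
```

View pics/w8.png

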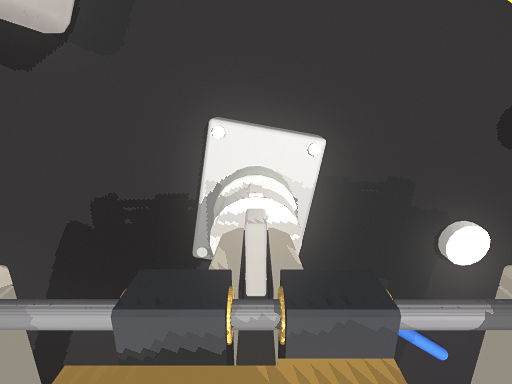

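>>> {"op": "send_rows", "data": {
  "increments": [
    [[0,0,0,0.6,0],[0,0,0,1.2,0],[0,0,0,1.8,0],[0,0,0,2.4,0],[0,0,0,3,0],[0,0,0,3.6,0],[0,0,0,4.2,0],[0,0,0,4.8,0],[0,0,0,5.4,0],[0,0,0,5.4,0]]
  ]
}}

```text
time_s: 22.05
position: [0.484, 0.2192, 0.1276]
orientation: [0.0, 0.98, 0.2, 0.002]
wrist_force: [0.6, -2.6, 12.2]
grip_width: 0.012
```

```bash
python3 - <<'E'
from h import *
delta([.4832,.2198,.134],112.5)
E
```

```text
t 22.05 pos [0.484  0.2192 0.1276] yaw 23.1 j6 79.3 F [ 0.6 -2.6 12.2] M [-0.35  0.28  0.07] w 0.012
shift [-0.4 -0.9 -6.4] turn -89.4
```

>>> {"op": "send_rows", "data": {
  "increments": [
    [[0,0,0,0.4,0],[0,0,0,0.8,0],[0,0,0,1.2,0],[0,0,0,1.6,0],[0,0,0,2,0],[0,0,0,2.4,0],[0,0,0,2.7,0],[0,0,0,3,0],[0,0,0,3,0],[0,0,0,3,0]]
  ]
}}

```text
time_s: 23.3
position: [0.484, 0.2192, 0.1276]
orientation: [0.0, 0.985, 0.175, 0.002]
wrist_force: [-0.4, -1.6, 13.2]
grip_width: 0.012
```

```bash
python3 - <<'E'
from h import *
delta([.4832,.2198,.134],112.5)
E
```

```text
t 23.3 pos [0.484  0.2192 0.1276] yaw 20.1 j6 82.3 F [-0.4 -1.6 13.2] M [-0.4   0.27  0.07] w 0.012
shift [-0.5 -0.8 -6.4] turn -92.4
```

>>> {"op": "send_rows", "data": {
  "increments": [
    [[0,0,0,0.4,0],[0,0,0,0.8,0],[0,0,0,1.2,0],[0,0,0,1.6,0],[0,0,0,2,0],[0,0,0,2.4,0],[0,0,0,2.7,0],[0,0,0,3,0],[0,0,0,3,0],[0,0,0,3,0]]
  ]
}}

```text
time_s: 24.55
position: [0.484, 0.2192, 0.1276]
orientation: [0.0, 0.989, 0.149, 0.002]
wrist_force: [-0.7, -1.1, 12.2]
grip_width: 0.0116
```

```bash
python3 - <<'E'
from h import *
delta([.4832,.2198,.134],112.5)
E
```

```text
t 24.55 pos [0.484  0.2192 0.1276] yaw 17.11 j6 85.3 F [-0.7 -1.1 12.2] M [-0.32  0.27  0.09] w 0.0116
shift [-0.5 -0.8 -6.4] turn -95.39
```

>>> {"op": "send_rows", "data": {
  "increments": [
    [[0,0,0,0.4,0],[0,0,0,0.8,0],[0,0,0,1.2,0],[0,0,0,1.5,0],[0,0,0,1.8,0],[0,0,0,2.1,0],[0,0,0,2.4,0],[0,0,0,2.4,0],[0,0,0,2.4,0],[0,0,0,2.4,0]]
  ]
}}

```text
time_s: 25.8
position: [0.484, 0.2192, 0.1276]
orientation: [0.0, 0.992, 0.128, 0.002]
wrist_force: [-0.1, -1.4, 11.5]
grip_width: 0.0116
```

```bash
python3 - <<'E'
from h import *
delta([.4832,.2198,.134],112.5)
E
```

```text
t 25.8 pos [0.484  0.2192 0.1276] yaw 14.72 j6 87.7 F [-0.1 -1.4 11.5] M [-0.33  0.25  0.19] w 0.0116
shift [-0.6 -0.8 -6.4] turn -97.78
```

>>> {"op": "send_rows", "data": {
  "increments": [
    [[0,0,0,0.2,0],[0,0,0,0.4,0],[0,0,0,0.6,0],[0,0,0,0.8,0],[0,0,0,0.8,0],[0,0,0,0.8,0],[0,0,0,0.8,0],[0,0,0,0.8,0],[0,0,0,0.8,0],[0,0,0,0.8,0]]
  ]
}}

```text
time_s: 27.05
position: [0.484, 0.2192, 0.1276]
orientation: [0.0, 0.993, 0.121, 0.002]
wrist_force: [0.1, -1.2, 12.6]
grip_width: 0.0121
```

```bash
python3 - <<'E'
from h import *
delta([.4832,.2198,.134],112.5)
E
```

```text
t 27.05 pos [0.484  0.2192 0.1276] yaw 13.94 j6 88.5 F [ 0.1 -1.2 12.6] M [-0.29  0.23  0.26] w 0.0121
shift [-0.6 -0.8 -6.4] turn -98.56
```

>>> {"op": "send_rows", "data": {
  "increments": [
    [[0,0,0,-1,0],[0,0,0,-2,0],[0,0,0,-3,0],[0,0,0,-4,0],[0,0,0,-5,0],[0,0,0,-6,0],[0,0,0,-7,0],[0,0,0,-8,0],[0,0,0,-8.5,0],[0,0,0,-8.5,0]]
  ]
}}

```text
time_s: 28.3
position: [0.4839, 0.2198, 0.1276]
orientation: [-0.0, 0.981, 0.194, 0.003]
wrist_force: [-0.3, -0.1, 11.8]
grip_width: 0.012
```

```bash
python3 - <<'E'
from h import *
delta([.4832,.2198,.134],112.5)
im=optics.get_image("wrist"); cv2.imwrite(f"pics/w9.png",im)
a=cv2.imread("pics/w8.png")[170:300,200:310]
cv2.imwrite("pics/w9p.png",cv2.resize(cv2.hconcat([a,im[170:300,200:310]]),None,fx=3.6,fy=3.6,interpolation=cv2.INTER_CUBIC))
E
```

```text
t 28.3 pos [0.4839 0.2198 0.1276] yaw 22.39 j6 80.0 F [-0.3 -0.1 11.8] M [ 0.12  0.33 -0.07] w 0.012
shift [-0.6 -0.2 -6.4] turn -90.11
```

View pics/w9p.png

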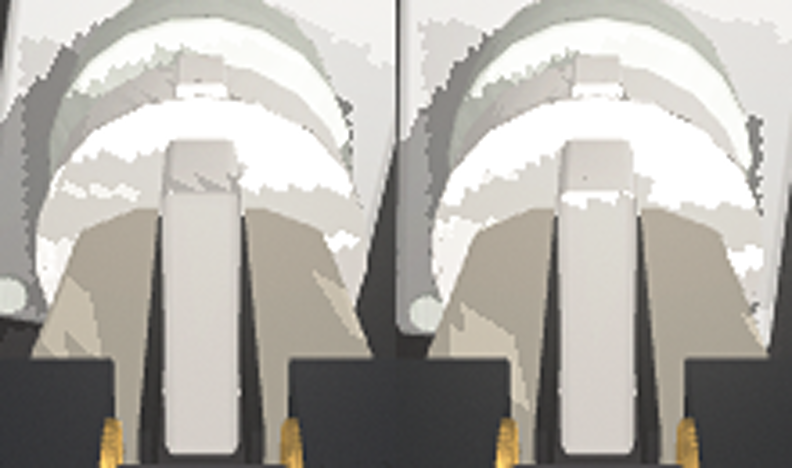

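>>> {"op": "send_rows", "data": {
  "increments": [
    [[0,0,-0.5,0,0],[0,0,-1,0,0],[0,0,-1.5,0,0],[0,0,-2,0,0],[0,0,-2.5,0,0],[0,0,-3,0,0],[0,0,-3.5,0,0],[0,0,-4,0,0],[0,0,-4.5,0,0],[0,0,-4.5,0,0]]
  ]
}}

```text
time_s: 29.6
position: [0.4838, 0.2198, 0.1313]
orientation: [-0.0, 0.981, 0.194, 0.002]
wrist_force: [1.3, 1.4, 5.5]
grip_width: 0.0119
```

```bash
python3 - <<'E'
from h import *
delta([.4832,.2198,.134],112.5)
E
```

```text
t 29.6 pos [0.4838 0.2198 0.1313] yaw 22.38 j6 80.0 F [1.3 1.4 5.5] M [ 0.17 -0.09  0.02] w 0.0119
shift [-0.6 -0.2 -2.7] turn -90.12
```

>>> {"op": "send_rows", "data": {
  "increments": [
    [[0,0,-0.3,0,0],[0,0,-0.6,0,0],[0,0,-0.9,0,0],[0,0,-1.2,0,0],[0,0,-1.5,0,0],[0,0,-1.8,0,0],[0,0,-2,0,0],[0,0,-2,0,0],[0,0,-2,0,0],[0,0,-2,0,0]]
  ]
}}

```text
time_s: 30.85
position: [0.4821, 0.2192, 0.1324]
orientation: [0.0, 0.981, 0.194, 0.0]
wrist_force: [3.7, 0.4, 4.2]
grip_width: 0.0117
```

```bash
python3 - <<'E'
from h import *
delta([.4832,.2198,.134],112.5)
E
```

```text
t 30.85 pos [0.4821 0.2192 0.1324] yaw 22.4 j6 80.0 F [3.7 0.4 4.2] M [ 0.07 -0.56  0.01] w 0.0117
shift [ 1.3 -0.2 -1.6] turn -90.1
```

>>> {"op": "send_rows", "data": {
  "increments": [
    [[0.5,0,0,0,0],[1,0,0,0,0],[1,0,0,0,0],[1,0,0,0,0],[1,0,0,0,0.15],[1,0,0,0,0.25],[1,0,0,0,0.35],[1,0,0,0,0.4],[1,0,0,0,0.4],[1,0,0,0,0.4]]
  ]
}}

```text
time_s: 32.1
position: [0.4828, 0.2196, 0.1323]
orientation: [-0.0, 0.981, 0.194, -0.0]
wrist_force: [0.6, -0.7, 0.7]
grip_width: 0.037
```

```bash
python3 - <<'E'
from h import *
delta([.4832,.2198,.134],112.5)
W=optics.camera_info("wrist")
im=optics.get_image("wrist"); cv2.imwrite(f"pics/w10.png",im)
im=optics.get_image("scene"); cv2.imwrite("pics/s10.png",cv2.resize(im[120:230,310:430],None,fx=5,fy=5,interpolation=cv2.INTER_CUBIC))
E
```

```text
t 32.1 pos [0.4828 0.2196 0.1323] yaw 22.4 j6 80.0 F [ 0.6 -0.7  0.7] M [-0.    0.18 -0.  ] w 0.037
shift [ 0.5 -0.  -1.7] turn -90.1
```

View pics/w10.png

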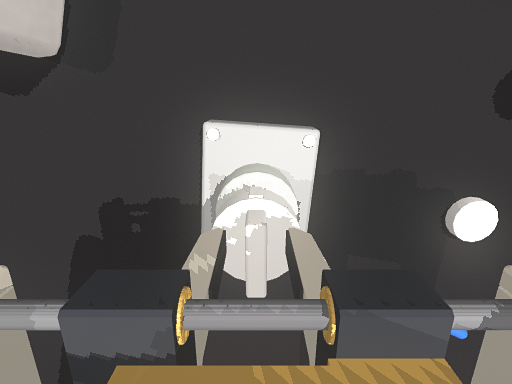

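View pics/s10.png

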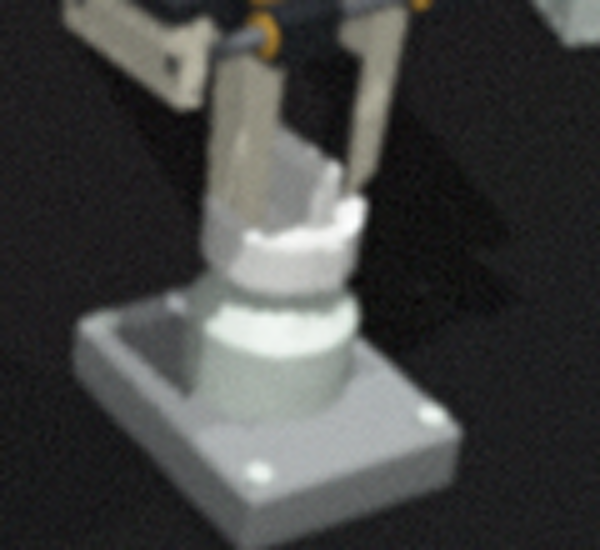

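>>> {"op": "send_rows", "data": {
  "increments": [
    [[0,0,-3,0,0.4],[0,0,-8,0,0.4],[0,0,-16,0,0.4],[0,0,-26,0,0.4],[0,0,-38,0,0.4],[0,0,-50,0,0.4],[0,0,-60,0,0.4],[0,0,-60,0,0.4],[0,0,-60,0,0.4],[0,0,-60,0,0.4]]
  ]
}}

```text
time_s: 33.45
position: [0.4825, 0.2195, 0.1918]
orientation: [0.0, 0.981, 0.194, -0.001]
wrist_force: [-0.2, 0.2, 0.4]
grip_width: 0.0374
```

```bash
python3 - <<'E'
from h import *
delta([.4832,.2198,.1323],22.4)
W=optics.camera_info("wrist");S=optics.camera_info("scene")
im=optics.get_image("wrist"); cv2.imwrite(f"pics/w11.png",im)
s=optics.get_image("scene"); cv2.imwrite("pics/scene11.png",s)
for k,zb in (("a",.0876),("b",.0916)):
    o=ov(W,im.copy(),.4838,.2181,22.4,zb); o2=ov(S,s.copy(),.4838,.2181,22.4,zb)
    cv2.imwrite(f"pics/w11{k}.png",cv2.resize(cv2.hconcat([o[130:270,190:320],o2[120:260,310:410]]),None,fx=3.4,fy=3.4,interpolation=cv2.INTER_CUBIC))
E
```

```text
t 33.45 pos [0.4825 0.2195 0.1918] yaw 22.39 j6 80.0 F [-0.2  0.2  0.4] M [-0.    0.12 -0.06] w 0.0374
shift [ 0.8 -0.  59.5] turn -0.01
```

View pics/w11a.png

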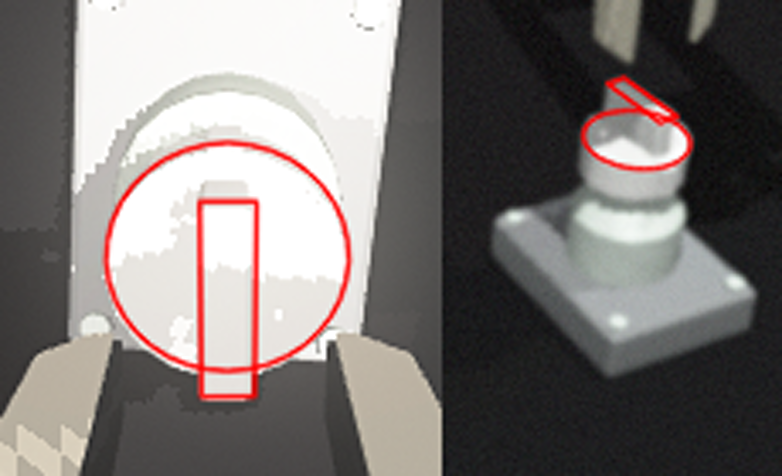

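View pics/w11b.png

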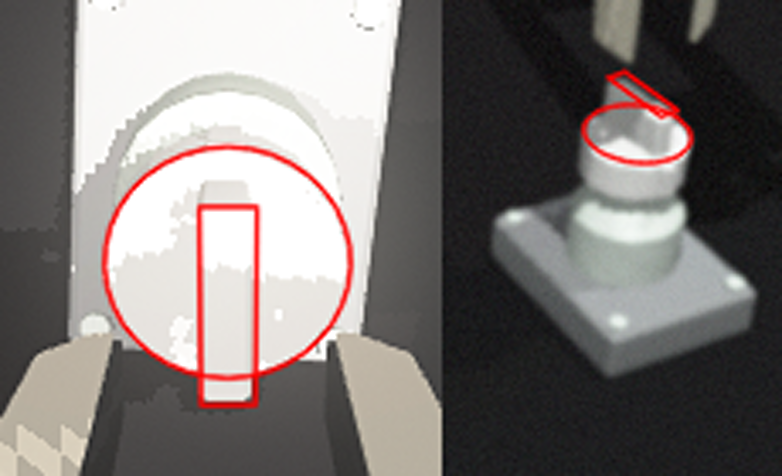

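View pics/scene11.png

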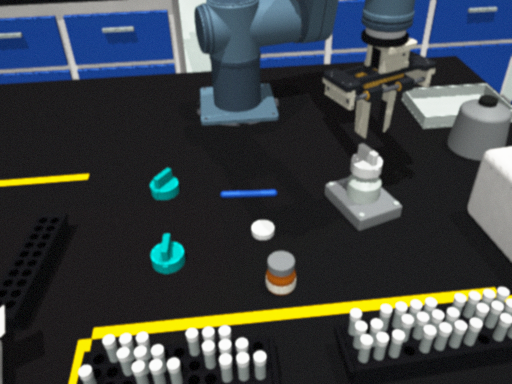

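```bash
python3 -c "
from station import manip
print(manip.finish_job())"
```

```text
the job is handed in; nothing more can be done
None
```

The white winged cap is on the canister and, by my last checks, locked under the ears. The job is handed in at about 33.5 s; it reported no verdict.

- **Placing:** I gripped the cap by its wing and set it on the neck with the lugs in the gaps. I pressed until it stopped going down; the force then read 12–14 N.
- **Turning:** I turned it about 98° clockwise until the torque climbed to 0.26 N m, which I took as the stop. I then eased it back 8.5°, let it rise about 4.8 mm, released it and backed off 60 mm.
- **Last checks:** In the wrist and scene pictures the cap sits upright at the expected locked height. It stayed down after release although the seal should still push at about 5 N, so it must be held by the ears. I did not tug it to confirm.
- **Bystanders:** The marker, plain cap, jar and turquoise caps look unmoved in the last scene picture.
- **Disagreements:**
  - The cameras disagreed by 1–3 mm, so I used the wrist picture of cap and neck together. The scene camera agreed with it to about 1 mm.
  - Side forces of up to about 5 N appeared at the bottom and again while the cap rose. I relieved them with small sideways shifts.
  - The rim felt about 3 mm higher than the picture estimate, roughly 0.101 m against 0.098 m.

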